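# Fold a curved row of flip caps shut with one fingertip

## Robot

A 7-joint arm with a two-finger parallel gripper is mounted at the origin on a cart in front of the work surface, level with it; the furniture and walls round the work are solid. World frame = base frame: x ahead of the robot, y to its left, z up, the work surface at z = 0. Lengths are in m, angles in rad, forces in N, time in s.
With the tool pointing down it reaches from about 0.425 to 0.925 m from the base axis. Payload 6.8 kg.
Tool frame: the origin (TCP) lies at the very end of the fingers, on their centre line; the grasp point (between the pads) lies 19 mm behind it (r.grip_point_offset is the distance from the TCP to the grasp point, in m); z points along the fingers, y is the line along which they close (so a half turn about z gives the same grasp; the last joint's range is limited). The gripper opens to 85 mm and grips with 20 to 120 N. Pads are 22 mm wide; open, the fingers measure 114 mm over their backs; the gripper's body (76 mm by 85 mm) begins 54 mm behind the grasp point. The pads swing forward as they close: fully open they stand 13 mm farther back than shut.
Start: joints at [-1.419, 0.477, 0.022, 1.555, -0.011, 1.109, -0.083], TCP at [0.173, 0.652, 0.231] pointing down, gripper open.
Joint ranges: [-2.96, 2.96], [-0.34, 2.1], [-1.41, 1.46], [0.24, 2.44], [-1.37, 4.51], [0.17, 1.92], [-2.96, 2.96]. Speed limits (rad/s): [2.39, 2.39, 3.14, 3.14, 3.14, 3.14, 3.14].

## Interface

Orientations are given as a rotation vector (axis times angle).
In Python, from bench import status, eyes, r gives the robot as it stands.
- The arm moves only by the shell command python3 -m crank 'ROWS' [OPENING] [FORCE]. ROWS is JSON, a list of rows, each a list of 6 numbers: the shift along the tool's x, y, z normalised to -1 to 1, where 1 is 0.02 m, then the turn, a rotation vector about the tool's x, y, z normalised to -1 to 1, where 1 is 45 degrees. A call has 1 to 12 rows; each row shifts and turns the commanded pose from where the row before left it, along the tool's axes as they then stand; what a row does not reach is not made up. A row lasts 1/10 s, in which the tool goes at most 50 mm and 8.59 degrees, less where a joint would pass 70% of its speed; a pose out of reach is approached as far as the arm can. A call with a number of a shift or a turn outside -1 to 1 is refused whole. A call with a gripper value outside its range is refused whole. OPENING is the opening, from 0 (shut) to 1 (fully open), set as the call begins (- or left out, the last holds). The fingers move at their own pace and stop on an object; FORCE is the grip in N (left out, the last holds). Time passes only in rows, so rows that do not move let the fingers close. It gives the time, the measured TCP pose, the force, the opening and the grip force at its end, in the units of the state.
- status.get_obs(): the state, without advancing time (a new reading comes with each control period).
- eyes.grab_frame(name): name is "scene" or "top"; returns a dict with "image" (420x560x3 uint8, red, green, blue), "depth" (420x560 float32, m along the optical axis (not along the pixel's ray), 0 where there is no reading), "fovy" (degrees; the focal length in pixels is half the picture's height over the tangent of half this angle, whatever the lens; pixels are square), "cx", "cy" (the principal point, pixels), "world_to_cam" (4x4, takes a point from world to camera coordinates). Camera axes: x right, y up, looking along -z (the intrinsics and any distortion apply to the point x, -y, -z); pixel columns grow to the right and rows downward; lengths in m; the calibration is good to about 2 mm. A picture is of the moment at which its call begins.
- r.hand_in(): hands the job in; it is judged then, once.
The state is a dict: "clock": time; "joints": joint angles; "qvel": joint speeds; "tau": joint torques, N m; "tcp_pos": TCP position; "orientation": TCP orientation; "contact_force": force on the tool from outside, world axes, zero at the start; "moment": the same for the moment, N m; "grip_width": finger opening in m; "gripper_force": force on a finger pad.
Only numpy, scipy, OpenCV 4.12 (cv2) and the standard library are available. Lean on these libraries where they do the work, as an engineer would, in place of code of your own. Each camera call takes 0.05 s, during which the arm holds its last target. There are 200 camera calls.

## Task

Run a fingertip lightly along the curved row of tubes in the grey rack, from the end with the carrying tongue to the plain end, so that it folds the standing flip caps shut one after another in that order, and leave all six lying flat on their tubes. Do not pick up the rack, press hard on it or shove it out of its place, and leave the jar, the screw cap, the timer and the tweezers round it as they are.

Things in the scene. Friction and masses are not known exactly. Their poses are not given: they have to be found in the camera images.
- rack: Loose grey plastic curved tube rack, about 0.9 kg, chord 213 mm, deck 30 mm wide, deck top 46 mm up. Six tubes are fixed in it on an arc of radius 110 mm, 36 mm apart. Origin: on the worktop (rubber feet), 17.5 mm from the arc's midpoint towards its hollow side; z up, x from first tube to last, hollow side -y. A flat slotted carrying tongue, 28 mm wide, sticks out 40 mm at tube 1's end; the other end is round.
- mouth1 (a point): Centre of the mouth of tube 1 of 6 (1 is next to the tongue, 6 at the plain end), level with its rim, 56 mm above the worktop; rim 20 mm across. Its cap's hinge is level with the rim, 11 mm from this point back along the arc towards the tongue. Axes as the rack's.
- mouth2 (a point): Centre of the mouth of tube 2 of 6 (1 is next to the tongue, 6 at the plain end), level with its rim, 56 mm above the worktop; rim 20 mm across. Its cap's hinge is level with the rim, 11 mm from this point back along the arc towards the tongue. Axes as the rack's.
- mouth3 (a point): Centre of the mouth of tube 3 of 6 (1 is next to the tongue, 6 at the plain end), level with its rim, 56 mm above the worktop; rim 20 mm across. Its cap's hinge is level with the rim, 11 mm from this point back along the arc towards the tongue. Axes as the rack's.
- mouth4 (a point): Centre of the mouth of tube 4 of 6 (1 is next to the tongue, 6 at the plain end), level with its rim, 56 mm above the worktop; rim 20 mm across. Its cap's hinge is level with the rim, 11 mm from this point back along the arc towards the tongue. Axes as the rack's.
- mouth5 (a point): Centre of the mouth of tube 5 of 6 (1 is next to the tongue, 6 at the plain end), level with its rim, 56 mm above the worktop; rim 20 mm across. Its cap's hinge is level with the rim, 11 mm from this point back along the arc towards the tongue. Axes as the rack's.
- mouth6 (a point): Centre of the mouth of tube 6 of 6 (1 is next to the tongue, 6 at the plain end), level with its rim, 56 mm above the worktop; rim 20 mm across. Its cap's hinge is level with the rim, 11 mm from this point back along the arc towards the tongue. Axes as the rack's.
- cap1 (a joint): Angle (rad) of tube 1's flip cap, a white disc 20 mm across, 3 mm thick at its edge, 5 mm in the middle, its lip ending 25 mm from the hinge: 0 = shut flat (top 61 mm above the worktop), 1.57 = upright, at most 1.75; starts at 0.95 to 1.5. Stays at any angle; under 1 N turns it. A fingertip passing 6 to 8 mm over the rim from the tongue side folds it shut.
- cap2 (a joint): Angle (rad) of tube 2's flip cap, a white disc 20 mm across, 3 mm thick at its edge, 5 mm in the middle, its lip ending 25 mm from the hinge: 0 = shut flat (top 61 mm above the worktop), 1.57 = upright, at most 1.75; starts at 0.95 to 1.5. Stays at any angle; under 1 N turns it. A fingertip passing 6 to 8 mm over the rim from the tongue side folds it shut.
- cap3 (a joint): Angle (rad) of tube 3's flip cap, a white disc 20 mm across, 3 mm thick at its edge, 5 mm in the middle, its lip ending 25 mm from the hinge: 0 = shut flat (top 61 mm above the worktop), 1.57 = upright, at most 1.75; starts at 0.95 to 1.5. Stays at any angle; under 1 N turns it. A fingertip passing 6 to 8 mm over the rim from the tongue side folds it shut.
- cap4 (a joint): Angle (rad) of tube 4's flip cap, a white disc 20 mm across, 3 mm thick at its edge, 5 mm in the middle, its lip ending 25 mm from the hinge: 0 = shut flat (top 61 mm above the worktop), 1.57 = upright, at most 1.75; starts at 0.95 to 1.5. Stays at any angle; under 1 N turns it. A fingertip passing 6 to 8 mm over the rim from the tongue side folds it shut.
- cap5 (a joint): Angle (rad) of tube 5's flip cap, a white disc 20 mm across, 3 mm thick at its edge, 5 mm in the middle, its lip ending 25 mm from the hinge: 0 = shut flat (top 61 mm above the worktop), 1.57 = upright, at most 1.75; starts at 0.95 to 1.5. Stays at any angle; under 1 N turns it. A fingertip passing 6 to 8 mm over the rim from the tongue side folds it shut.
- cap6 (a joint): Angle (rad) of tube 6's flip cap, a white disc 20 mm across, 3 mm thick at its edge, 5 mm in the middle, its lip ending 25 mm from the hinge: 0 = shut flat (top 61 mm above the worktop), 1.57 = upright, at most 1.75; starts at 0.95 to 1.5. Stays at any angle; under 1 N turns it. A fingertip passing 6 to 8 mm over the rim from the tongue side folds it shut.
- jar: Small loose screw jar with a white lid, 44 mm across, 50 mm high, in the hollow of the rack; origin at the centre of its underside. Bystander.
- screw_cap: Loose round orange screw cap, 38 mm across, 11 mm high, beside the outer side of the rack; origin at the centre of its underside. Bystander.
- lab_timer: Loose white lab timer, 62 x 66 x 18 mm, lying flat beside the outer side of the rack; origin at the centre of its underside. Bystander.
- steel_tweezers: Loose steel tweezers, 122 mm long, 8 mm high, lying on the worktop on the hollow side beyond the jar; origin at the centre of the underside. Bystander.

How it is judged:
By the outcome, as a careful person would: the job done as asked, in the order asked, and still so for the second after the job is handed in, with the robot touching nothing.
It also fails if it takes over 40 s, if anything falls off the work surface, if the arm or the gripper's body presses on something with over 40 N, if the wrist force passes 120 N, or if a joint passes its speed limit or range.

## Working session

There is one attempt and no reset: what is moved stays moved. The work goes in short steps, Python scripts to look and compute and a shell command to move; the robot and the scene stay as the last step left them, time stands still between calls to the robot, and variables do not carry over. Pictures are saved under pics/ and viewed, at most 10 in all, crops included, and the job is handed in when it is done.

```bash
mkdir -p pics; ls; python3 - <<'E'
from bench import status, eyes, r
import cv2,numpy as np
o=status.get_obs()
print({k:np.round(v,3) for k,v in o.items()})
for n in("top","scene"):
    f=eyes.grab_frame(n); np.savez(f"{n}0.npz",**f)
    cv2.imwrite(f"pics/{n}0.png",f["image"][:,:,::-1]); print({k:np.round(v,3) for k,v in f.items() if k not in("image","depth")})
E
```

```text
pics
{'clock': np.float64(0.0), 'joints': array([-1.419,  0.478,  0.022,  1.556, -0.012,  1.109, -0.083]), 'qvel': array([ 0.001, -0.001, -0.001, -0.   , -0.001, -0.002, -0.001]), 'tau': array([-0.0000e+00, -5.9645e+01,  1.6080e+00, -2.8120e+01,  1.2000e-02,
        9.0000e-03, -0.0000e+00]), 'tcp_pos': array([0.173, 0.652, 0.23 ]), 'orientation': array([-4.070e-01, -3.115e+00,  3.000e-03]), 'contact_force': array([-0.998, -0.118,  0.292]), 'moment': array([ 0.01 ,  0.025, -0.001]), 'gripper_force': np.float64(0.0), 'grip_width': np.float64(0.085)}
{'fovy': np.float64(45.162), 'cx': np.float64(277.838), 'cy': np.float64(220.347), 'world_to_cam': array([[ 0.163, -0.987, -0.003,  0.131],
       [ 0.959,  0.158,  0.237, -0.59 ],
       [-0.233, -0.041,  0.972, -0.766],
       [ 0.   ,  0.   ,  0.   ,  1.   ]])}
{'fovy': np.float64(45.901), 'cx': np.float64(279.43), 'cy': np.float64(215.947), 'world_to_cam': array([[ 0.89 , -0.455,  0.01 , -0.401],
       [ 0.161,  0.336,  0.928, -0.236],
       [-0.426, -0.825,  0.372, -0.463],
       [ 0.   ,  0.   ,  0.   ,  1.   ]])}
```

View pics/top0.png

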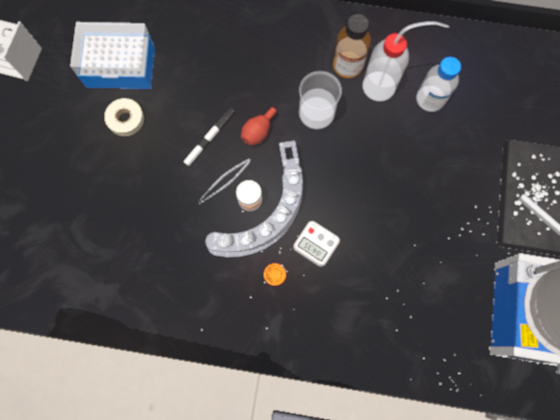

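View pics/scene0.png

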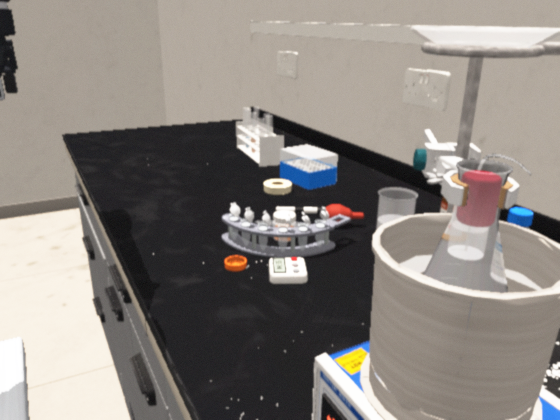

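The top view shows the tongue at pixel (290,150), tubes running from about (293,172) to (222,240), the jar at (249,195), the timer at (317,243) and the orange cap at (275,274). Next I fit the rack model to the depth points.

```bash
cat > h.py <<'E'
import numpy as np
from scipy.optimize import minimize
def cloud(f):
    fl=210/np.tan(np.radians(f["fovy"])/2); d=f["depth"]; v,u=np.mgrid[:420,:560]
    P=np.stack([(u-f["cx"])/fl*d,-(v-f["cy"])/fl*d,-d],-1)
    T=np.linalg.inv(f["world_to_cam"]); return P@T[:3,:3].T+T[:3,3]
A=np.pi/2+np.radians(18.84)*np.array([2.5,1.5,.5,-.5,-1.5,-2.5])
def w2r(p,xy):
    c,s=np.cos(p[2]),np.sin(p[2]); return (xy-p[:2])@np.array([[c,-s],[s,c]])
def r2w(p,xy):
    c,s=np.cos(p[2]),np.sin(p[2]); return xy@np.array([[c,s],[-s,c]])+p[:2]
C=np.array([0,-.0925]); M=C+.11*np.c_[np.cos(A),np.sin(A)]
E
python3 - <<'E'
from h import *
f=dict(np.load("top0.npz")); P=cloud(f)
for u,v in[(330,280),(293,172),(222,240),(249,190),(317,243),(275,274),(318,118)]: print(u,v,P[v,u].round(3))
reg=np.zeros((420,560),bool); reg[138:262,200:308]=1
Q=P[reg&(P[...,2]>.036)&(P[...,2]<.053)&(f["depth"]>0)]
jar=P[192,249,:2]; Q=Q[np.hypot(*(Q[:,:2]-jar).T)>.035]
print(len(Q),np.percentile(Q[:,2],[5,25,50,75,95]).round(4))
th=np.linspace(A[-1],A[0],120)
def res(p):
    q=w2r(p,Q[:,:2])-C; rho=np.hypot(*q.T); a=np.arctan2(q[:,1],q[:,0])
    ac=np.clip(a,A[-1],A[0]); d=np.hypot(*(q-.11*np.c_[np.cos(ac),np.sin(ac)]).T)
    # tongue: strip along tangent at tube-1 end
    t=np.array([-np.sin(A[0]),np.cos(A[0])]); n=np.array([np.cos(A[0]),np.sin(A[0])])
    e=q-.11*n; s=e@t; w=abs(e@n)
    dt=np.hypot(np.maximum(w-.014,0),np.maximum(s-.06,0)+np.maximum(-s,0))
    # in-band: pull to centreline symmetric
    return np.minimum(np.maximum(d-.015,0),dt), d, s
m1,m6=P[172,293,:2],P[240,222,:2]
yaw=np.arctan2(*(m6-m1)[::-1]); n=np.array([-np.sin(yaw),np.cos(yaw)])
p0=np.r_[(m1+m6)/2+.0175*n,yaw]
def cost(p):
    r,d,s=res(p); near=d<.02
    return np.sum(np.minimum(r,.01)**2)*1e6+.02*np.sum(np.minimum(d,.015)**2)*1e6
b=min((minimize(cost,p0+np.random.default_rng(i).normal(0,[.005,.005,.05]),method="Nelder-Mead",options=dict(xatol=1e-5,fatol=1e-3,maxiter=3000)) for i in range(8)),key=lambda o:o.fun)
p=b.x; rr,d,s=res(p); print(p0.round(4),p.round(4),b.fun, np.percentile(rr*1e3,[50,80,95,99]).round(2), "tongue end s",np.percentile(s[d>.016]*1e3,[90,98]) if (d>.016).any() else 0)
np.save("p.npy",p)
W=r2w(p,M); print(W.round(4))
import cv2
im=f["image"][:,:,::-1].copy(); fl=210/np.tan(np.radians(f["fovy"])/2)
im=cv2.resize(im[130:270,185:335],None,fx=5,fy=4.2857 and 5)[:600]
def pr(X):
    c=f["world_to_cam"][:3]@np.r_[X,1]; u=f["cx"]+fl*c[0]/-c[2]; v=f["cy"]-fl*c[1]/-c[2]
    return int((u-185)*5+2),int((v-130)*5+2)
for w in W: cv2.circle(im,pr(np.r_[w,.056]),3,(0,0,255),-1)
t=np.linspace(A[-1],A[0],60)
for R in(.095,.125):
    X=r2w(p,C+R*np.c_[np.cos(t),np.sin(t)]); cv2.polylines(im,[np.array([pr(np.r_[x,.046]) for x in X])],False,(0,255,0),1)
cv2.imwrite("pics/fit.png",im)
E
```

```text
330 280 [ 0.487  0.121 -0.002]
293 172 [0.647 0.214 0.075]
222 240 [0.512 0.31  0.079]
249 190 [0.612 0.285 0.048]
317 243 [0.545 0.154 0.016]
275 274 [0.481 0.218 0.002]
318 118 [0.763 0.187 0.052]
2108 [0.0433 0.0449 0.046  0.0471 0.0489]
[0.5695 0.2476 2.5267] [0.5679 0.2534 2.4773] 16206.1978970568 [0.   1.55 5.42 9.92] tongue end s [63.41957955 70.53331079]
[[0.6422 0.2176]
 [0.6062 0.2179]
 [0.5722 0.2297]
 [0.5438 0.2519]
 [0.5242 0.2821]
 [0.5153 0.317 ]]
```

View pics/fit.png

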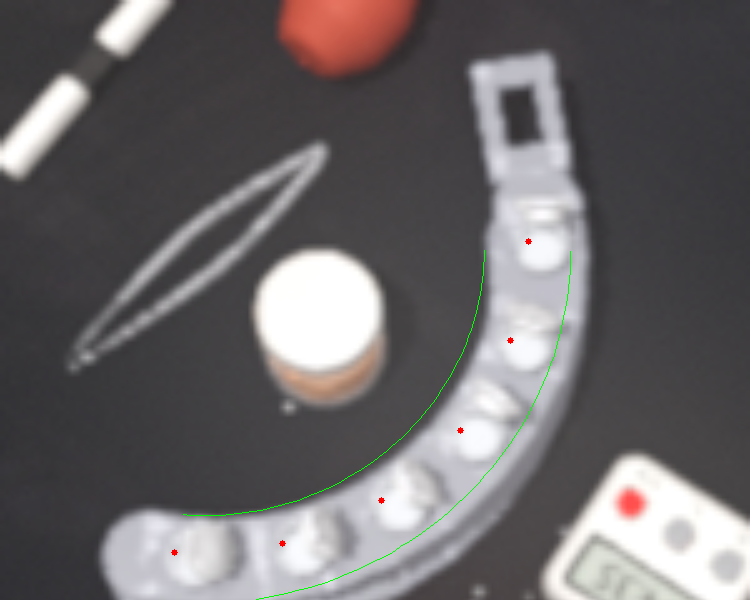

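The fit is off because the deck runs about 18 mm past the end tubes. I'll extend the model by that much, refit, and check it against the mouths I can see (crop pixels 541,252; 525,348; 478,438; 403,510; 310,552).

```bash
cat > fit.py <<'E'
from h import *
import cv2
from scipy.optimize import least_squares
f=dict(np.load("top0.npz")); P=cloud(f); fl=210/np.tan(np.radians(f["fovy"])/2)
T=np.linalg.inv(f["world_to_cam"])
def ray(u,v,z):
    d=T[:3,:3]@np.array([(u-f["cx"])/fl,-(v-f["cy"])/fl,-1]); o=T[:3,3]; return (o+d*(z-o[2])/d[2])[:2]
g=lambda a:[((x-2)/5+185,(y-2)/5+130) for x,y in a]
mo=np.array([ray(u,v,.056) for u,v in g([(541,252),(525,348),(478,438),(403,510),(310,552)])])
inn=np.array([ray(u,v,.046) for u,v in g([(495,250),(487,310),(465,365),(430,410),(380,455),(320,490),(250,510)])])
end=ray(*g([(103,560)])[0],.046)
def fun(p):
    q=w2r(p,inn)-C; a=(w2r(p,mo)-M[:5])*[1,1]
    return np.r_[a.ravel(),np.hypot(*q.T)-.095]*1e3
p1=least_squares(fun,np.load("p.npy"),x_scale=[.01,.01,.1]).x
print("mouth/edge fit",p1.round(4),fun(p1).round(1)); print(r2w(p1,M).round(4))
reg=np.zeros((420,560),bool); reg[138:262,200:308]=1
im=f["image"].astype(int); 
Q=P[reg&(P[...,2]>.041)&(P[...,2]<.051)&(f["depth"]>0)]
Q=Q[np.hypot(*(Q[:,:2]-P[192,249,:2]).T)>.035]
q=w2r(p1,Q[:,:2])-C; a=np.degrees(np.arctan2(q[:,1],q[:,0])-np.pi/2); rho=np.hypot(*q.T)*1e3
for lo in range(-60,60,15):
    k=(a>lo)&(a<lo+15); print(lo,k.sum(),np.percentile(rho[k],[3,10,50,90,97]).round(1))
k=abs(rho-110)<20; print("ang range",np.percentile(a[k],[.5,2]), "want", -47.1-9.2-7.8)
np.save("p.npy",p1)
E
python3 fit.py
```

```text
mouth/edge fit [0.5679 0.2489 2.4793] [ 2.   2.2  1.   1.6  0.1  2.4 -0.5  3.6 -2.   4.8 -0.7 -1.1 -1.7 -3.3
 -3.8 -3.1 -2.3]
[[0.6422 0.2132]
 [0.6062 0.2134]
 [0.5722 0.2252]
 [0.5438 0.2473]
 [0.5241 0.2774]
 [0.5151 0.3123]]
-60 229 [ 96.8  99.4 114.2 123.7 125.4]
-45 240 [ 96.5  98.7 115.4 124.6 125.6]
-30 219 [ 96.5  98.8 116.  124.3 125.5]
-15 187 [ 96.5  98.2 116.7 124.3 125.4]
0 247 [ 96.4  98.6 112.7 123.7 125.2]
15 212 [ 96.   97.8 113.6 123.6 124.9]
30 197 [ 95.6  97.3 112.9 123.2 124.6]
45 172 [ 95.2  96.8 109.1 122.9 124.6]
ang range [-61.26351255 -59.34419245] want -64.1
```

```bash
cat > fit2.py <<'E'
from h import *
import cv2
from scipy.spatial import cKDTree
f=dict(np.load("top0.npz")); P=cloud(f); fl=210/np.tan(np.radians(f["fovy"])/2)
reg=np.zeros((420,560),bool); reg[138:262,200:308]=1
Q=P[reg&(P[...,2]>.040)&(P[...,2]<.09)&(f["depth"]>0)]
Q=Q[np.hypot(*(Q[:,:2]-P[192,249,:2]).T)>.035]; D=Q[Q[:,2]<.051,:2]
E=A[-1]-np.radians(9.2),A[0]+np.radians(9.2)
a,rh=np.meshgrid(np.linspace(*E,150),np.linspace(.0955,.1245,18)); S=C+np.c_[(rh*np.cos(a)).ravel(),(rh*np.sin(a)).ravel()]
ce=C+.11*np.array([np.cos(E[0]),np.sin(E[0])]); g=np.mgrid[-15:16:1.5,-15:16:1.5].reshape(2,-1).T/1e3; g=g[np.hypot(*g.T)<.0148]; 
S=np.r_[S,ce+g]; tm=cKDTree(S); td=cKDTree(D)
lo=C+.11*np.array([np.cos(E[1]),np.sin(E[1])]); t=np.array([-np.sin(E[1]),np.cos(E[1])])
def cost(p):
    q=w2r(p,D); q=q[(q-lo)@t<.0]      # ignore tongue
    d1=tm.query(q)[0]; d2=td.query(r2w(p,S))[0]
    return np.mean(np.minimum(d1,.008)**2)*1e6+np.mean(np.minimum(d2,.005)**2)*1e6
p1=np.load("p.npy"); r=np.random.default_rng(0)
os=[minimize(cost,p1+r.normal(0,[.003,.003,.04]),method="Nelder-Mead",options=dict(xatol=1e-5,fatol=1e-5,maxiter=800)) for i in range(8)]
os.sort(key=lambda o:o.fun); print([ (o.x.round(4),round(o.fun,3)) for o in os[:3]], cost(p1)); p=os[0].x; np.save("p.npy",p)
W=r2w(p,M); print(W.round(4))
q=w2r(p,Q); 
im=cv2.resize(f["image"][130:270,185:335,::-1],None,fx=5,fy=5)
def pr(X):
    X=np.atleast_2d(X); c=np.c_[X,np.ones(len(X))]@f["world_to_cam"][:3].T
    return np.c_[(f["cx"]-fl*c[:,0]/c[:,2]-185)*5+2,(f["cy"]+fl*c[:,1]/c[:,2]-130)*5+2].astype(int)
tt=np.linspace(*E,80)
for R in(.095,.125): 
    X=r2w(p,C+R*np.c_[np.cos(tt),np.sin(tt)]); cv2.polylines(im,[pr(np.c_[X,0*tt+.046])],False,(0,255,0),1)
k=np.linspace(0,6.3,40); c=np.c_[np.cos(k),np.sin(k)]
for w in W: cv2.polylines(im,[pr(np.c_[w+.01*c,0*k+.056])],False,(0,0,255),1)
cv2.polylines(im,[pr(np.c_[r2w(p,ce+.015*c),0*k+.046])],False,(255,255,0),1)
im=im[:600] if len(im)<=600 else cv2.resize(im,(640,int(len(im)*640/750)))
cv2.imwrite("pics/fit2.png",im)
E
python3 fit2.py
```

```text
[(array([0.5659, 0.2491, 2.469 ]), np.float64(3.079)), (array([0.5659, 0.2491, 2.469 ]), np.float64(3.079)), (array([0.5659, 0.2491, 2.469 ]), np.float64(3.079))] 3.1937651382242365
[[0.6399 0.2127]
 [0.6039 0.2133]
 [0.57   0.2254]
 [0.5418 0.2478]
 [0.5224 0.2781]
 [0.5138 0.3131]]Traceback (most recent call last):
  File "fit2.py", line 21, in <module>
    q=w2r(p,Q);
  File "h.py", line 9, in w2r
    c,s=np.cos(p[2]),np.sin(p[2]); return (xy-p[:2])@np.array([[c,-s],[s,c]])
                                           ~~^~~~~~
ValueError: operands could not be broadcast together with shapes (2675,3) (2,)
```

```bash
sed -i '/^q=w2r(p,Q)/d' fit2.py; python3 fit2.py | tail -6
```

```text
[[0.6399 0.2127]
 [0.6039 0.2133]
 [0.57   0.2254]
 [0.5418 0.2478]
 [0.5224 0.2781]
 [0.5138 0.3131]]
```

View pics/fit2.png

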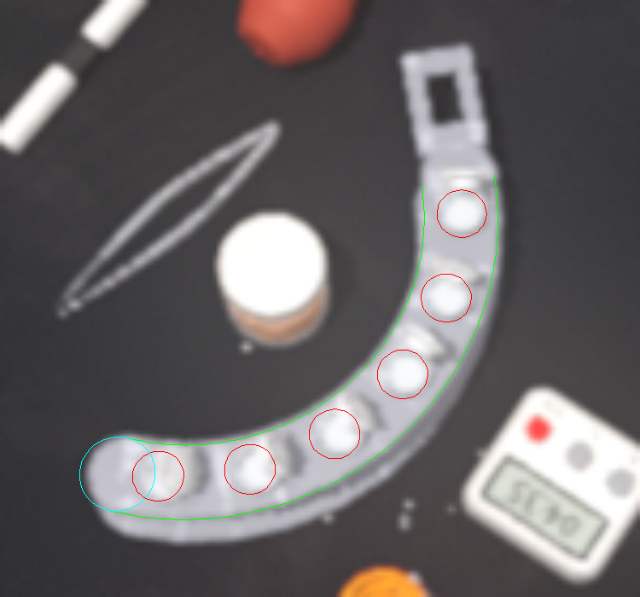

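The overlay fits: the mouth circles sit on the tubes (tube 1 at 461,213, tube 6 at 158,476) and the deck edges coincide. Next I check how tall the surroundings are near the approach, then start moving.

```bash
python3 - <<'E'
from h import *
P=cloud(dict(np.load("top0.npz"))); p=np.load("p.npy"); W=r2w(p,M)
k=(np.hypot(P[...,0]-.6755,P[...,1]-.2181)<.15)&(P[...,2]>.085)
print("tall",k.sum(),P[k].min(0).round(3) if k.any() else "",P[k].max(0).round(3) if k.any() else "")
print("start hdg",np.degrees(p[2])+47.1, W[0]-.036*np.array([np.cos(p[2]+np.radians(47.1)),np.sin(p[2]+np.radians(47.1))]))
E
python3 -m crank '[[-0.5,-0.25,0,0,0,0],[-0.88,-0.43,0,0,0,0],[-0.88,-0.43,0,0,0,0],[-0.88,-0.43,0,0,0,0],[-0.88,-0.43,0,0,0,0],[-0.88,-0.43,0,0,0,0],[-0.88,-0.43,0,0,0,0],[-0.88,-0.43,0,0,0,0],[-0.88,-0.43,0,0,0,0],[-0.88,-0.43,0,0,0,0],[-0.88,-0.43,0,0,0,0],[-0.88,-0.43,0,0,0,0]]' 0 20
python3 -m crank '[[-0.88,-0.43,0,0,0,0],[-0.88,-0.43,0,0,0,0],[-0.88,-0.43,0,0,0,0],[-0.88,-0.43,0,0,0,0],[-0.88,-0.43,0,0,0,0],[-0.88,-0.43,0,0,0,0],[-0.88,-0.43,0,0,0,0],[-0.88,-0.43,0,0,0,0],[-0.88,-0.43,0,0,0,0],[-0.88,-0.43,0,0,0,0],[-0.88,-0.43,0,0,0,0],[-0.88,-0.43,0,0,0,0]]'
```

```text
tall 184 [0.76  0.156 0.085] [0.825 0.227 0.096]
start hdg 188.56586410921463 [0.67547077 0.21807765]
clock: 1.3
tcp_pos: [0.3459, 0.5024, 0.2314]
orientation: [0.408, 3.115, 0.0]
contact_force: [-0.5, 0.3, 0.7]
grip_width: 0.0003
gripper_force: 0.0
clock: 2.5
tcp_pos: [0.5231, 0.3482, 0.2314]
orientation: [0.408, 3.115, 0.0]
contact_force: [-0.0, 0.1, -0.5]
grip_width: 0.0001
gripper_force: 0.0
```

```bash
python3 -m crank '[[-0.88,-0.43,0,0,0,0],[-0.88,-0.43,0,0,0,0],[-0.88,-0.43,0,0,0,0],[-0.88,-0.43,0,0,0,0],[-0.88,-0.43,0,0,0,0],[-0.88,-0.43,0,0,0,0],[-0.88,-0.43,0,0,0,0],[-0.88,-0.43,0,0,0,0],[-0.88,-0.43,0,0,0,0],[-0.5,-0.2,0,0,0,0],[0,0,0.5,0,0,-0.174],[0,0,0.8,0,0,-0.174]]'
python3 -m crank '[[0,0,1,0,0,-0.174],[0,0,1,0,0,0],[0,0,1,0,0,0],[0,0,0.7,0,0,0],[0,0,0,0,0,0],[0,0,0,0,0,0],[0,0,0,0,0,0]]'
cat > now.py <<'E'
from h import *; from bench import status
from scipy.spatial.transform import Rotation as R
o=status.get_obs(); p=np.load("p.npy"); B=R.from_rotvec(o["orientation"]).as_matrix()
h=np.degrees(np.arctan2(B[1,0],B[0,0]))%360; x=o["tcp_pos"]
W=r2w(p,M); t=np.array([np.cos(p[2]+np.radians(47.1)),np.sin(p[2]+np.radians(47.1))]); s=W[0]-.036*t
d=B.T@(np.r_[s,.0625]-x); q=w2r(p,x[:2])-C
print("t",o["clock"],"x",x.round(4),"hdg",h,"tilt",B[:,2].round(4),"to start (tool,mm)",(d*1e3).round(1),"rho",np.hypot(*q)*1e3,"ang",np.degrees(np.arctan2(q[1],q[0]))-90)
E
python3 now.py
```

```text
clock: 3.7
tcp_pos: [0.6653, 0.2278, 0.206]
orientation: [-0.029, 3.139, 0.001]
contact_force: [-0.8, -0.3, 0.2]
grip_width: -0.0
gripper_force: 0.0
clock: 4.4
tcp_pos: [0.6649, 0.2282, 0.1326]
orientation: [-0.236, 3.131, 0.001]
contact_force: [0.1, 0.1, 0.5]
grip_width: 0.0001
gripper_force: 0.0
t 4.4 x [0.6649 0.2282 0.1326] hdg 188.6079263544742 tilt [ 1.9e-03  8.0e-04 -1.0e+00] to start (tool,mm) [ -8.8 -11.7  70.2] rho 102.02633153885861 ang 62.469243831623146
```

```bash
python3 -m crank '[[-0.22,-0.29,0,0,0,0],[-0.22,-0.29,0,0,0,0],[0,0,0.5,0,0,0],[0,0,1,0,0,0],[0,0,1,0,0,0],[0,0,0.5,0,0,0],[0,0,0.2,0,0,0],[0,0,0,0,0,0],[0,0,0,0,0,0]]'; python3 now.py; python3 - <<'E'
from bench import eyes; import cv2,numpy as np
a=eyes.grab_frame("scene")["image"][175:275,200:380,::-1]; b=eyes.grab_frame("top")["image"][125:265,190:330,::-1]
a=cv2.resize(a,(460,256),interpolation=cv2.INTER_CUBIC); b=cv2.resize(b,(330,330),interpolation=cv2.INTER_CUBIC)
c=np.zeros((330,790,3),np.uint8); c[:256,:460]=a; c[:,460:]=b; cv2.imwrite("pics/near1.png",c)
E
```

```text
clock: 5.3
tcp_pos: [0.6751, 0.2179, 0.0681]
orientation: [-0.235, 3.131, 0.001]
contact_force: [0.6, -0.8, 1.1]
grip_width: -0.0003
gripper_force: 0.0
t 5.3 x [0.6751 0.2179 0.0681] hdg 188.59624408561052 tilt [ 1.3e-03  5.0e-04 -1.0e+00] to start (tool,mm) [-0.4  0.1  5.6] rho 115.7494978515951 ang 65.01544345736798
```

View pics/near1.png

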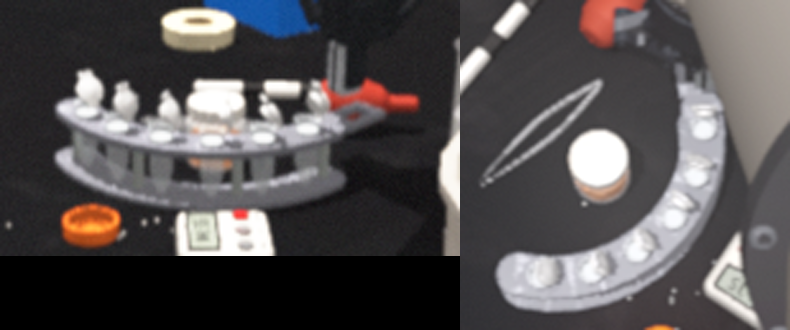

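The picture shows the shut fingers over the neck of the tongue (700,75 in the right half), just behind cap 1. I'll come down to 6.5 mm over the rim and begin the sweep.

```bash
python3 -m crank '[[0,0,0.28,0,0,0],[0,0,0,0,0,0],[0.3,0,0,0,0,0],[0.3,0,0,0,0,0],[0.3,0,0,0,0,0],[0.3,0,0,0,0,0],[0.3,0,0,0,0,0],[0.3,0,0,0,0,0.035],[0.3,0,0,0,0,0.07],[0,0,0,0,0,0]]'; python3 now.py
```

```text
clock: 6.4
tcp_pos: [0.6316, 0.2116, 0.0616]
orientation: [0.105, -3.139, 0.0]
contact_force: [-0.2, -0.2, 0.4]
grip_width: 0.0001
gripper_force: 0.1
t 6.4 x [0.6316 0.2116 0.0616] hdg 183.81444446726996 tilt [-1.2e-03 -3.0e-04 -1.0e+00] to start (tool,mm) [-44.2   3.6  -1. ] rho 110.20324408198897 ang 42.77981592899093
```

```bash
python3 -m crank '[[0.3,0,-0.04,0,0,0.07],[0.3,0,0,0,0,0.07],[0.3,0,0,0,0,0.07],[0.3,0,0,0,0,0.07],[0.3,0,0,0,0,0.07],[0.3,0,0,0,0,0.07],[0.3,0,0,0,0,0.07],[0.3,0,0,0,0,0.07],[0.3,0,0,0,0,0.07],[0,0,0,0,0,0]]'; python3 now.py;  python3 - <<'E'
from bench import eyes; import cv2,numpy as np
a=eyes.grab_frame("scene")["image"][175:275,200:380,::-1]; b=eyes.grab_frame("top")["image"][125:265,190:330,::-1]
a=cv2.resize(a,(460,256),interpolation=cv2.INTER_CUBIC); b=cv2.resize(b,(330,330),interpolation=cv2.INTER_CUBIC)
c=np.zeros((330,790,3),np.uint8); c[:256,:460]=a; c[:,460:]=b; cv2.imwrite("pics/near2.png",c)
E
```

```text
clock: 7.4
tcp_pos: [0.5794, 0.2203, 0.0624]
orientation: [-0.664, -3.07, 0.0]
contact_force: [0.7, -0.7, -0.2]
grip_width: 0.0002
gripper_force: 0.0
t 7.4 x [0.5794 0.2203 0.0624] hdg 155.5961106977663 tilt [-6.e-04  1.e-04 -1.e+00] to start (tool,mm) [-88.5  37.7  -0.1] rho 110.35884064108085 ang 14.967226424920568
```

View pics/near2.png

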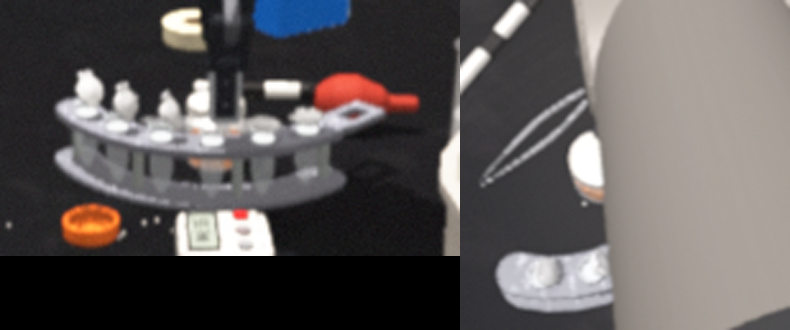

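Caps 1 and 2 are down (right of the finger, 308,120 and 265,128) and the rack hasn't moved. Continuing.

```bash
python3 -m crank '[[0.3,0,0,0,0,0.07],[0.3,0,0,0,0,0.07],[0.3,0,0,0,0,0.07],[0.3,0,0,0,0,0.07],[0.3,0,0,0,0,0.07],[0.3,0,0,0,0,0.07],[0.3,0,0,0,0,0.07],[0.3,0,0,0,0,0.07],[0.3,0,0,0,0,0.07],[0.3,0,0,0,0,0.07],[0.3,0,0,0,0,0.07],[0.3,0,0,0,0,0.07]]'; python3 now.py
```

```text
clock: 8.7
tcp_pos: [0.5279, 0.2665, 0.0626]
orientation: [1.626, 2.687, 0.0]
contact_force: [0.1, 1.0, 0.8]
grip_width: 0.0002
gripper_force: 0.2
t 8.7 x [0.5279 0.2665 0.0626] hdg 117.6511410851809 tilt [ 6.e-04 -3.e-04 -1.e+00] to start (tool,mm) [-111.4  108.3    0.2] rho 110.29136118305388 ang -21.547293575094002
```

```bash
python3 -m crank '[[0.3,0,0,0,0,0.07],[0.3,0,0,0,0,0.07],[0.3,0,0,0,0,0.07],[0.3,0,0,0,0,0.07],[0.3,0,0,0,0,0.07],[0.3,0,0,0,0,0.07],[0.3,0,0,0,0,0.07],[0.3,0,0,0,0,0.07],[0.3,0,0,0,0,0.07],[0.3,0,0,0,0,0.07],[0.3,0,0,0,0,0.07],[0.3,0,0,0,0,0.07]]'; python3 -m crank '[[0.3,0,0,0,0,0.07],[0.3,0,0,0,0,0],[0.3,0,0,0,0,0],[0,0,0,0,0,0]]'; python3 now.py; python3 -m crank '[[0.3,0,-0.5,0,0,0],[0.5,0,-1,0,0,0],[1,0,-1,0,0,0],[1,0,-1,0,0,0],[1,0,-1,0,0,0],[1,0,-1,0,0,0],[1,0,-0.5,0,0,0],[1,0,0,0,0,0],[0.5,0,0,0,0,0],[0,0,0,0,0,0]]';  python3 - <<'E'
from bench import eyes; import cv2,numpy as np
f=eyes.grab_frame("top"); np.savez("top1.npz",**f)
a=eyes.grab_frame("scene")["image"][175:275,200:380,::-1]; b=f["image"][125:265,190:330,::-1]
a=cv2.resize(a,(460,256),interpolation=cv2.INTER_CUBIC); b=cv2.resize(b,(330,330),interpolation=cv2.INTER_CUBIC)
c=np.zeros((330,790,3),np.uint8); c[:256,:460]=a; c[:,460:]=b; cv2.imwrite("pics/near3.png",c)
E
```

```text
clock: 9.9
tcp_pos: [0.5149, 0.3366, 0.0625]
orientation: [2.409, 2.017, 0.0]
contact_force: [0.0, 0.4, 0.6]
grip_width: 0.0
gripper_force: 0.0
clock: 10.3
tcp_pos: [0.5185, 0.3551, 0.0625]
orientation: [-2.46, -1.954, -0.001]
contact_force: [-0.4, 0.2, 0.3]
grip_width: 0.0001
gripper_force: 0.0
t 10.3 x [0.5185 0.3551 0.0625] hdg 76.92873893860593 tilt [ 2.e-04  6.e-04 -1.e+00] to start (tool,mm) [-9.800e+01  1.838e+02 -1.000e-01] rho 110.1894170912287 ang -69.21624924848234
clock: 11.3
tcp_pos: [0.5513, 0.4974, 0.1823]
orientation: [-2.46, -1.953, 0.0]
contact_force: [0.0, -1.1, 0.3]
grip_width: 0.0001
gripper_force: 0.0
```

View pics/near3.png

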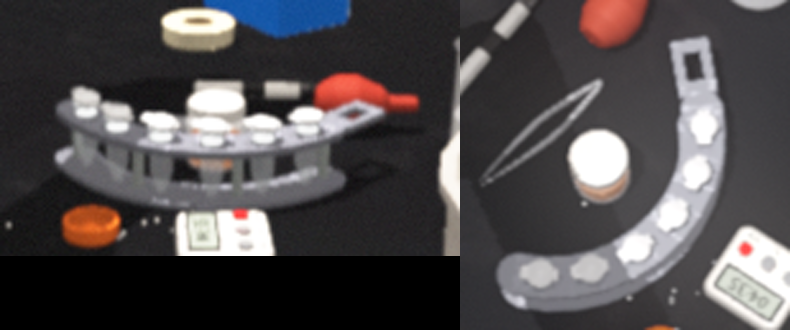

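All six caps are down and the rack and its neighbours look unmoved. I'll use the depth data to measure the caps' remaining tilt and whether anything shifted.

```bash
cat > chk.py <<'E'
from h import *; from bench import eyes
p=np.load("p.npy"); fs=[eyes.grab_frame("top") for _ in range(8)]; f=fs[0]; f["depth"]=np.median([g["depth"] for g in fs],0); P=cloud(f).reshape(-1,3)
q=w2r(p,P[:,:2])
for i in range(6):
    t=np.array([np.sin(A[i]),-np.cos(A[i])]); e=q-M[i]; s=e@t; n=e@np.array([np.cos(A[i]),np.sin(A[i])])
    k=(np.hypot(s,n)<.0095)&(P[:,2]>.05); c=np.linalg.lstsq(np.c_[s[k],n[k],np.ones(k.sum())],P[k,2],rcond=None)[0]
    print(i+1,k.sum(),"slope",c[0].round(3),"lateral",c[1].round(3),"z centre mm",(c[2]*1e3).round(1),"max",P[k,2].max().round(4))
k=(abs(np.hypot(*(q-C).T)-.11)<.014)&(P[:,2]<.05)&(P[:,2]>.04)&(abs(q[:,0])<.08); print("deck z",np.median(P[k,2]))
g=dict(np.load("top0.npz")); d=np.abs(f["image"].astype(int)-g["image"]).max(2)>60; print("changed px",[(y,x) for y,x in np.argwhere(d)[::15]][:40])
E
python3 chk.py
```

```text
1 92 slope -0.082 lateral -0.013 z centre mm 60.0 max 0.0616
2 91 slope -0.045 lateral -0.042 z centre mm 61.0 max 0.063
3 95 slope -0.015 lateral -0.078 z centre mm 61.0 max 0.064
4 93 slope -0.003 lateral -0.052 z centre mm 61.2 max 0.0628
5 94 slope 0.013 lateral 0.002 z centre mm 61.2 max 0.0627
6 97 slope 0.0 lateral -0.061 z centre mm 61.0 max 0.0635
deck z 0.04592354318117042
changed px [(np.int64(20), np.int64(0)), (np.int64(22), np.int64(3)), (np.int64(23), np.int64(6)), (np.int64(24), np.int64(5)), (np.int64(25), np.int64(3)), (np.int64(26), np.int64(1)), (np.int64(26), np.int64(16)), (np.int64(27), np.int64(14)), (np.int64(28), np.int64(11)), (np.int64(29), np.int64(8)), (np.int64(30), np.int64(5)), (np.int64(31), np.int64(1)), (np.int64(31), np.int64(16)), (np.int64(32), np.int64(12)), (np.int64(33), np.int64(7)), (np.int64(34), np.int64(2)), (np.int64(34), np.int64(17)), (np.int64(35), np.int64(11)), (np.int64(36), np.int64(5)), (np.int64(36), np.int64(20)), (np.int64(37), np.int64(13)), (np.int64(38), np.int64(6)), (np.int64(38), np.int64(21)), (np.int64(39), np.int64(14)), (np.int64(40), np.int64(6)), (np.int64(40), np.int64(21)), (np.int64(41), np.int64(13)), (np.int64(42), np.int64(4)), (np.int64(42), np.int64(19)), (np.int64(43), np.int64(10)), (np.int64(44), np.int64(0)), (np.int64(44), np.int64(15)), (np.int64(45), np.int64(5)), (np.int64(45), np.int64(20)), (np.int64(46), np.int64(10)), (np.int64(46), np.int64(25)), (np.int64(47), np.int64(14)), (np.int64(48), np.int64(3)), (np.int64(48), np.int64(18)), (np.int64(49), np.int64(7))]
```

```bash
python3 - <<'E'
from bench import eyes; import cv2,numpy as np
a=eyes.grab_frame("scene")["image"][200:245,215:345,::-1]; b=eyes.grab_frame("top")["image"][165:255,205:310,::-1]
c=np.zeros((600,780,3),np.uint8); c[:270]=cv2.resize(a,(780,270),interpolation=cv2.INTER_CUBIC); c[280:,:370]=cv2.resize(b,(370,320),interpolation=cv2.INTER_CUBIC); cv2.imwrite("pics/near4.png",c)
E
```

```text
(no output)
```

View pics/near4.png

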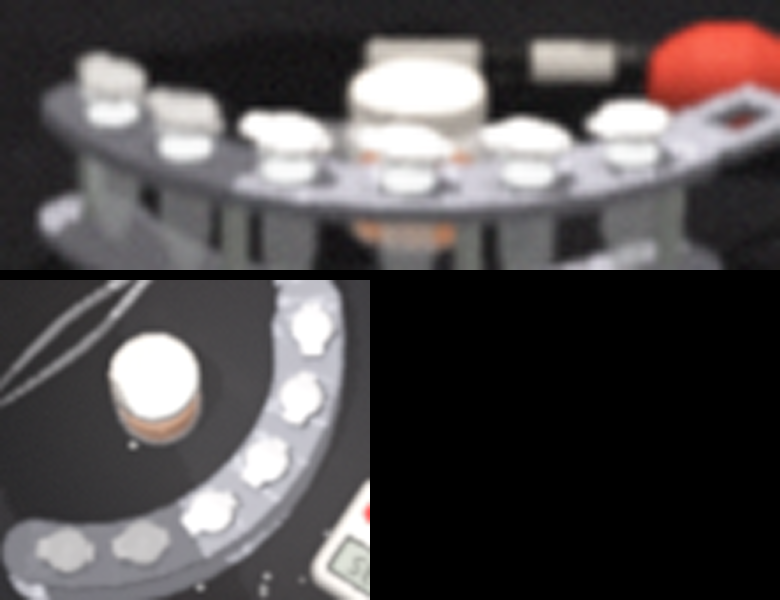

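All the caps lie on their rims: depth puts their tops at about 61 mm with slopes under 0.1 rad. The forces I read stayed around 1 N, and nothing else looks moved. Handing in.

```bash
python3 -c "
from bench import r
print(r.hand_in())"
```

```text
the job is handed in; nothing more can be done
None
```

I folded all six caps down in order from the tongue end to the plain end with one light fingertip pass, force readings around 1 N; the caps rest within about 0.1 rad of flat, the rack and its neighbours look unmoved in the pictures, and the job is handed in at about 12 s, with no verdict returned.

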